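Reset the pop-up pins of three brass fittings in order

ROBOT

A 6-joint arm with a two-finger parallel gripper is mounted at the origin on the work surface. World frame = base frame: x ahead of the robot, y to its left, z up, the work surface at z = 0. Lengths are in m, angles in degrees, forces in N, time in s.
With the tool pointing down it reaches from about 0.25 to 0.725 m from the base axis. Payload 9.7 kg.
Tool frame: the origin (TCP) lies at the very end of the fingers, on their centre line; the grasp point (between the pads) lies 19 mm behind it; z points along the fingers, y is the direction in which the jaws open and shut (so a half turn about z gives the same grasp; the last joint's range is limited). The gripper opens to 85 mm and grips with 20 to 120 N. Pads are 22 mm wide; open, the fingers measure 114 mm over their backs; the gripper's body (76 mm by 85 mm) begins 54 mm behind the grasp point. The pads swing forward as they close: fully open they stand 13 mm farther back than shut.
Start: joints at [66.807, 4.979, 10.078, 95.1, 0, 90], TCP at [0.217, 0.506, 0.231] pointing down, gripper open.
Joint ranges: [-179.16, 179.16], [-48.56, 103.87], [-65.8, 70.77], [-126.05, 130.52], [-82.76, 87.17], [-180, 180]. Speed limits (degrees/s): [127.2, 127.2, 147.25, 180, 180, 180].

INTERFACE

Orientations are given as [roll, pitch, yaw] about the fixed x, y, z axes, in that order (R = Rz(yaw) Ry(pitch) Rx(roll)).
In Python, from workcell import bot, camera, ticket gives the robot as it stands.
- The arm moves only by the shell command python3 -m jog 'ROWS' [FORCE]. ROWS is a JSON object of lists of equal length, an entry for each row: "turn": the turn, a rotation vector about the world's x, y, z each as a share of 8 degrees, from -1 to 1, a list of three; "delta_pos": the shift along the world's x, y, z each as a share of 50 mm, from -1 to 1, a list of three; "hand": the opening, from -1 (shut) to 1 (fully open). A call has exactly 10 rows; each row shifts and turns the commanded pose from where the row before left it; what a row does not reach is not made up. A row lasts 1/10 s, in which the tool goes at most 50 mm and 8.59 degrees, less where a joint would pass 70% of its speed; a pose out of reach is approached as far as the arm can. A call with a number of a shift or a turn outside -1 to 1 is refused whole. A call with a gripper value outside its range is refused whole. The fingers move at their own pace and stop on an object; FORCE is the grip in N (left out, the last holds). Time passes only in rows, so rows that do not move let the fingers close, or fill a call up. It gives the time, the measured TCP pose, the force and the opening at its end, in the units of the state.
- bot.get_obs(): the state, without advancing time (a new reading comes with each control period).
- camera(name): name is "scene" or "top"; returns a dict with "frame" (400x640x3 uint8, red, green, blue), "range_z" (400x640 float32, m along the optical axis (not along the pixel's ray), 0 where there is no reading), "fx", "fy", "cx", "cy" (pixels), "extrinsics" (4x4, takes a point from world to camera coordinates). Camera axes: x right, y up, looking along -z (the intrinsics and any distortion apply to the point x, -y, -z); pixel columns grow to the right and rows downward; lengths in m; the calibration is good to about 2 mm. A picture is of the moment at which its call begins.
- ticket.job_done(): hands the job in, once; it reports no verdict.
The state is a dict: "time": time; "q": joint angles; "qd": joint speeds; "joint_efforts": joint torques, N m; "ee_pos": TCP position; "tcp_rot": TCP orientation; "wrist_force": force on the tool from outside, world axes, zero at the start; "torque": the same for the moment, N m; "opening": finger opening in m.
Only numpy, scipy, OpenCV 4.12 (cv2) and the standard library are available. Lean on these libraries where they do the work, as an engineer would, in place of code of your own. Each camera call takes 0.05 s, during which the arm holds its last target.

TASK

Three brass fittings on the desk have their indicator pins popped up: with a fingertip, lightly press each pin straight down until it is fully home, the tallest fitting first, then the one of middle height, then the shortest. Be gentle: do not force the pins, do not lift, push about or tip the fittings, start no pin before its turn, and leave everything else on the desk where it is.

Things in the scene. Friction and masses are not known exactly. Their poses are not given: they have to be found in the camera images.
- fitting_tall: the tallest brass fitting: 110 mm high without its pin, standing on a hexagonal foot 48 mm across flats and 14 mm high, threaded barrel 36 mm in diameter, a second hexagon 42 mm across flats at 58 to 72 mm, then a plain neck 30 mm in diameter up to its flat top. Loose, stands upright on the desk, weighs 0.3 to 0.6 kg. Origin: centre of the underside; z up along its axis.
- pin_tall_top (a point): centre of the flat top of the tall fitting's indicator pin: a vertical steel pin 11 mm in diameter on the fitting's axis, with a black rubber cap 16 mm in diameter and 7 mm thick. Popped up, the cap's top is 18.5 mm above the fitting's flat top (128.5 mm above the desk) and some 11 mm of bare steel shows below it; pressed home, only the cap stands out (7.5 mm). The point moves with the cap.
- pin_tall (a joint): how far the tall fitting's steel pin has been pressed down, in m: near 0 popped up (it may start up to 1.5 mm down), 0.011 fully home against its stop. It slides straight down against about 3 N at first and 4.5 N near the stop, and stays where it is left. The rubber cap gives while it is pressed, about 1 mm at 4 N and 2.5 mm at 10 N (not counted in this value), and springs back.
- fitting_middle: the brass fitting of middle height: 82 mm high without its pin, standing on a hexagonal foot 48 mm across flats and 14 mm high, plain barrel 42 mm in diameter up to 44 mm, then a threaded neck 34 mm in diameter up to its flat top. Loose, stands upright on the desk, weighs 0.3 to 0.6 kg. Origin: centre of the underside; z up along its axis.
- pin_middle_top (a point): centre of the flat top of the middle fitting's indicator pin: a vertical steel pin 11 mm in diameter on the fitting's axis, with a black rubber cap 16 mm in diameter and 7 mm thick. Popped up, the cap's top is 18.5 mm above the fitting's flat top (100.5 mm above the desk) and some 11 mm of bare steel shows below it; pressed home, only the cap stands out (7.5 mm). The point moves with the cap.
- pin_middle (a joint): how far the middle fitting's steel pin has been pressed down, in m: near 0 popped up (it may start up to 1.5 mm down), 0.011 fully home against its stop. It slides straight down against about 3 N at first and 4.5 N near the stop, and stays where it is left. The rubber cap gives while it is pressed, about 1 mm at 4 N and 2.5 mm at 10 N (not counted in this value), and springs back.
- fitting_short: the shortest of the three fittings with pins: brass, 54 mm high without its pin, standing on a round foot 60 mm in diameter and 12 mm high, plain barrel 46 mm in diameter up to 40 mm, then a neck 34 mm in diameter up to its flat top. Loose, stands upright on the desk, weighs 0.3 to 0.6 kg. Origin: centre of the underside; z up along its axis.
- pin_short_top (a point): centre of the flat top of the short fitting's indicator pin: a vertical steel pin 11 mm in diameter on the fitting's axis, with a black rubber cap 16 mm in diameter and 7 mm thick. Popped up, the cap's top is 18.5 mm above the fitting's flat top (72.5 mm above the desk) and some 11 mm of bare steel shows below it; pressed home, only the cap stands out (7.5 mm). The point moves with the cap.
- pin_short (a joint): how far the short fitting's steel pin has been pressed down, in m: near 0 popped up (it may start up to 1.5 mm down), 0.011 fully home against its stop. It slides straight down against about 3 N at first and 4.5 N near the stop, and stays where it is left. The rubber cap gives while it is pressed, about 1 mm at 4 N and 2.5 mm at 10 N (not counted in this value), and springs back.
- cone_plug: bystander, loose: brass plug with a pointed nose, no pin, 40 mm high and 27 mm wide, standing. Origin: centre of the underside.
- grey_nipple: bystander, loose: grey aluminium pipe nipple with a hexagon at mid-height, no pin, 44 mm high and 29 mm wide, standing. Origin: centre of the underside.
- hex_nut: bystander, loose: brass hexagon nut 16 mm high, 32 mm wide, lying flat. Origin: centre of the underside.
- caliper: bystander, loose: digital caliper lying flat on the desk beyond the fittings, 230 mm long (its own x), about 80 mm wide over the jaws, 15 mm high. Origin: centre of the underside.
- mug: bystander, loose: white mug, 80 mm in diameter and 92 mm high. Origin: centre of the underside.
- calculator: bystander, loose: grey desk calculator lying flat, 150 x 85 x 20 mm. Origin: centre of the underside.
- pen: bystander, loose: blue ballpoint pen lying flat on the left, 136 mm long (its own x), 10 mm thick. Origin: centre of the underside.
Things that resemble listed ones, but are neither listed nor needed, are in the scene too. What is shaped like the fitting_tall but purple is not meant.

How it is judged (in metres and radians):
On the way, in this order (a step that is already met when the one before it is completed fails the run):
1. the tallest fitting's pin is pressed home (value of joint pin_tall above 0.009 m), for 0.1 s.
2. the middle fitting's pin is pressed home (value of joint pin_middle above 0.009 m), for 0.1 s.
3. the shortest fitting's pin is pressed home (value of joint pin_short above 0.009 m), for 0.1 s.
At the end, for the whole second after the job is handed in: All three pins are pressed in by more than 9 of their 11 mm; the three fittings stand upright (within 0.06 rad) on the desk, at rest, within 25 mm of where they began; the cone plug, nipple, nut, caliper, mug, calculator and pen are at rest within 25 mm of where they began (value of joint each of pin_tall, pin_middle, pin_short above 0.009 m and distance of each of fitting_tall, fitting_middle, fitting_short, cone_plug, grey_nipple, hex_nut, caliper, mug, calculator, pen from where it was at the start of the episode below 0.025 m and linear speed of each of fitting_tall, fitting_middle, fitting_short, cone_plug, grey_nipple, hex_nut, caliper, mug, calculator, pen below 0.02 m/s and angle between each of fitting_tall, fitting_middle, fitting_short's own z axis and vertical below 0.06 rad and height (world z) of each of fitting_tall, fitting_middle, fitting_short below 0.004 m); the robot touches nothing.
It fails at once if the middle fitting's pin is pressed (more than 3 mm in) before the tallest one's is home (value of joint pin_middle above 0.003 m and not (value of joint pin_tall above 0.009 m)).
It fails at once if the shortest fitting's pin is pressed (more than 3 mm in) before the middle one's is home (value of joint pin_short above 0.003 m and not (value of joint pin_middle above 0.009 m)).
It fails at once if a fitting is pressed with more than 20 N (contact force between the fingers and fitting_tall above 20 N or contact force between the fingers and fitting_middle above 20 N or contact force between the fingers and fitting_short above 20 N).
It fails at once if a fitting is lifted (8 mm), tipped (0.25 rad) or pushed more than 25 mm (height (world z) of any of fitting_tall, fitting_middle, fitting_short above 0.008 m or angle between any of fitting_tall, fitting_middle, fitting_short's own z axis and vertical above 0.25 rad or distance of any of fitting_tall, fitting_middle, fitting_short from where it was at the start of the episode above 0.025 m).
It fails at once if another thing on the desk is moved more than 25 mm (distance of any of cone_plug, grey_nipple, hex_nut, caliper, mug, calculator, pen from where it was at the start of the episode above 0.025 m).
It also fails if it takes over 54 s, if anything falls off the work surface, if the arm or the gripper's body presses on something with over 40 N, if the wrist force passes 120 N, or if a joint passes its speed limit or range.

## Working session

There is one attempt and no reset: what is moved stays moved. The work goes in short steps, Python scripts to look and compute and a shell command to move; the robot and the scene stay as the last step left them, time stands still between calls to the robot, and variables do not carry over. Pictures are saved under pics/ and viewed, and the job is handed in when it is done.

```bash
mkdir -p pics; ls; python3 - <<'E'
from workcell import bot,camera
import cv2,numpy as np
o=bot.get_obs();print(o)
for n in("scene","top"):
    c=camera(n);cv2.imwrite(f"pics/{n}0.png",c["frame"][:,:,::-1]);np.savez(f"/tmp/{n}0.npz",**c)
    print(n,c["fx"],c["fy"],c["cx"],c["cy"],c["extrinsics"].round(3).tolist(),[k for k in c])
E
```

```text
pics
{'time': 0.0, 'q': array([ 6.68076174e+01,  5.01193709e+00,  1.00353756e+01,  9.50994416e+01,
       -6.18559992e-04,  8.99994883e+01]), 'qd': array([ 0.0367445 ,  0.00248107, -0.02486812,  0.03761932, -0.05933227,
        0.07157129]), 'joint_efforts': array([ 2.38837119e-04, -5.20383918e+01,  4.64801002e+01,  1.64500420e-02,
       -7.55460292e-05, -9.87996202e-06]), 'ee_pos': array([0.21651627, 0.50534805, 0.23058329]), 'tcp_rot': array([-1.79923997e+02,  6.17880627e-04,  1.56808130e+02]), 'wrist_force': array([0.07796742, 0.43505834, 0.34349251]), 'torque': array([-0.00229428, -0.0116845 ,  0.06154006]), 'opening': 0.08551256840515219}
scene 399.97212971916616 399.97212971916616 321.462951194971 195.38680818224518 [[-0.601, 0.799, -0.017, 0.276], [-0.438, -0.311, 0.844, 0.197], [0.669, 0.514, 0.537, -1.431], [0.0, 0.0, 0.0, 1.0]] ['frame', 'range_z', 'fx', 'fy', 'cx', 'cy', 'extrinsics']
top 444.8400538382726 444.8400538382726 321.9573906265551 202.2559252879314 [[-0.024, -1.0, 0.009, 0.069], [0.999, -0.023, 0.035, -0.573], [-0.035, 0.01, 0.999, -1.098], [0.0, 0.0, 0.0, 1.0]] ['frame', 'range_z', 'fx', 'fy', 'cx', 'cy', 'extrinsics']
```

View pics/scene0.png

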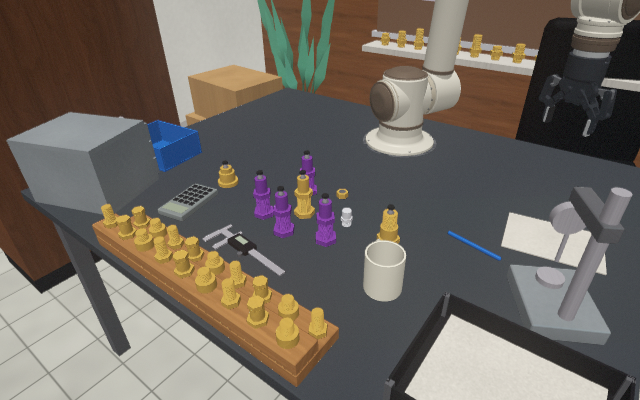

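View pics/top0.png

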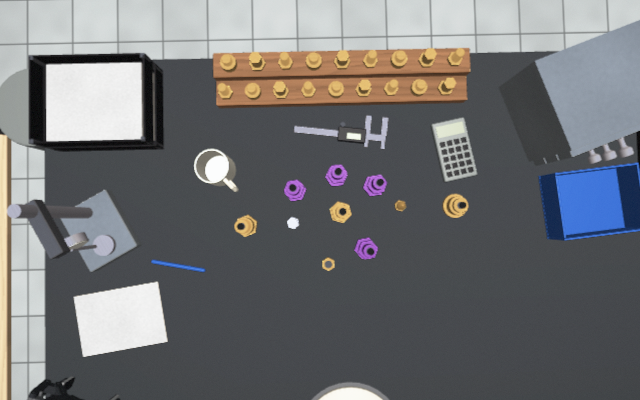

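The top view shows brass fittings at about (340,212), ringed by four purple look-alikes, (245,226) near the mug and (456,206) by the calculator. I'll enlarge these and measure the caps.

```bash
cat > h.py <<'E'
import numpy as np,cv2
from workcell import bot,camera
def world(c,u,v,z=None):
    E=c["extrinsics"];R=E[:3,:3];t=E[:3,3];o=-R.T@t
    d=R.T@np.array([(u-c["cx"])/c["fx"],-(v-c["cy"])/c["fy"],-1.])
    return o,d
def depthpts(c):
    r=c["range_z"];v,u=np.mgrid[:r.shape[0],:r.shape[1]]
    P=np.stack([(u-c["cx"])/c["fx"]*r,-(v-c["cy"])/c["fy"]*r,-r],-1)
    E=c["extrinsics"];return (P-E[:3,3])@E[:3,:3]
def onplane(c,u,v,z):
    o,d=world(c,u,v);return o+d*(z-o[2])/d[2]
def proj(c,p):
    q=c["extrinsics"][:3,:3]@np.asarray(p)+c["extrinsics"][:3,3]
    return c["cx"]+c["fx"]*q[0]/-q[2],c["cy"]-c["fy"]*q[1]/-q[2]
E
python3 - <<'E'
from h import *
c=dict(np.load("/tmp/top0.npz"));s=dict(np.load("/tmp/scene0.npz"))
def crop(c,b,k): return cv2.resize(c["frame"][b[1]:b[3],b[0]:b[2],::-1],None,fx=k,fy=k,interpolation=cv2.INTER_CUBIC)
cv2.imwrite("pics/crop_top.png",crop(c,(220,150,480,280),3))
cv2.imwrite("pics/crop_scene.png",crop(s,(205,140,415,280),3.8))
P=depthpts(c)
for nm,(u,v) in dict(A=(340,212),B=(245,226),C=(456,206)).items():
    w=18;sl=np.s_[v-w:v+w,u-w:u+w]
    f=c["frame"][sl].astype(int);p=P[sl]
    m=(f.max(2)<60)&(p[...,2]>.05)
    z=p[m][:,2]; print(nm,m.sum(),"zmax",p[...,2].max().round(4))
    if m.sum():
        m2=(f.max(2)<60)&(p[...,2]>z.max()-.006)
        vv,uu=np.where(m2);print("  px",uu.mean()+u-w,vv.mean()+v-w,m2.sum(),"depth xyz",np.median(p[m2],0).round(4))
E
```

```text
A 25 zmax 1.1169
  px 342.44444444444446 210.77777777777777 18 depth xyz [0.5502 0.0118 0.1289]
B 26 zmax 1.1169
  px 240.05263157894734 226.1578947368421 19 depth xyz [0.5218 0.2444 0.1011]
C 24 zmax 1.1169
  px 463.0 204.5 2 depth xyz [0.5364 0.0665 1.1169]
```

View pics/crop_top.png

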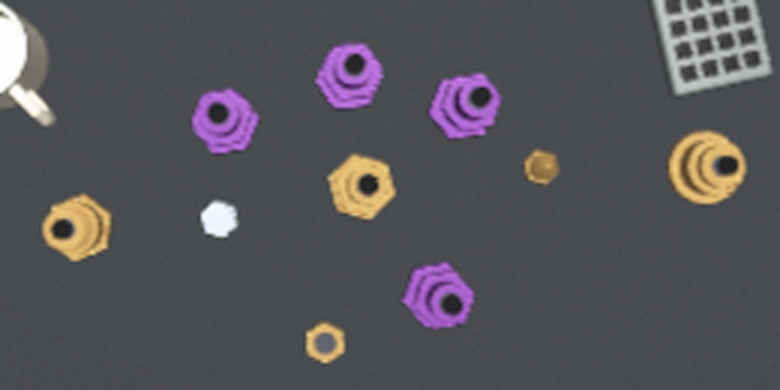

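View pics/crop_scene.png

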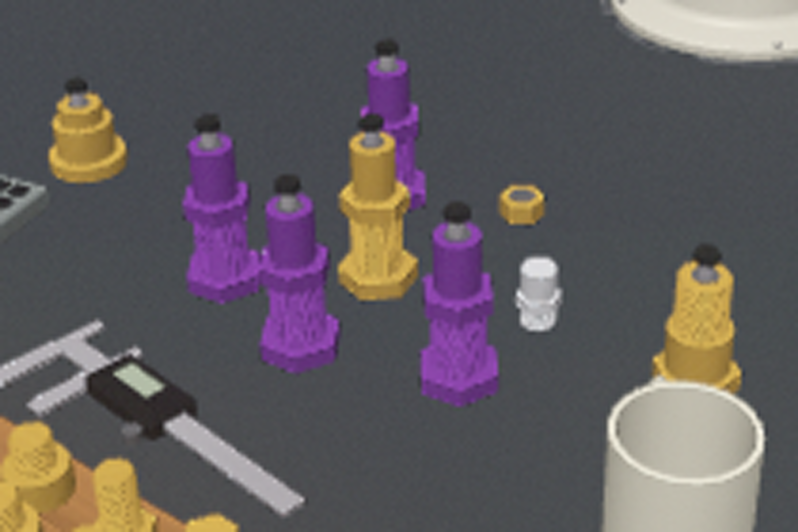

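The crops confirm it. Tall is the only gold one of the 128 mm shape, top px (342,211), scene (302,172). Middle, with its threaded neck on a plain barrel, is at top (240,226), scene (390,208). Short, with a round foot, is at top (462,205), scene (225,163). The purple ones are decoys. Next I'll triangulate the cap centres.

```bash
python3 - <<'E'
from h import *
c=dict(np.load("/tmp/top0.npz"));s=dict(np.load("/tmp/scene0.npz"))
H=dict(A=.1285,B=.1005,C=.0725)
tp=dict(A=(342,211),B=(240,226),C=(462,205))
sp=dict(A=(303,172),B=(391,207),C=(225,163))
def blob(c,u,v,w=7):
    f=c["frame"][v-w:v+w+1,u-w:u+w+1].astype(int).max(2)
    m=(f<42).astype(np.uint8);n,l,st,ce=cv2.connectedComponentsWithStats(m)
    i=1+np.argmin([np.hypot(*(ce[k]-w))-0.1*st[k,4] for k in range(1,n)])
    return ce[i]+[u-w,v-w],st[i]
P=depthpts(c)
for k in "ABC":
    a,sa=blob(c,*tp[k]);b,sb=blob(s,*sp[k])
    # top view sees cap top; mid cap-body in scene
    pt=onplane(c,*a,H[k]); ps=onplane(s,*b,H[k]-.002)
    o1,d1=world(c,*a);o2,d2=world(s,*b)
    A=np.stack([d1,-d2],1);x=np.linalg.lstsq(A,o2-o1,rcond=None)[0]
    print(k,a.round(1),sa,b.round(1),sb,"top",pt.round(4),"scene",ps.round(4),"tri",(o1+d1*x[0]).round(4),"gap",np.linalg.norm(o1+d1*x[0]-o2-d2*x[1]).round(4))
    u,v=np.round(a).astype(int);print("  depth",P[v-1:v+2,u-1:u+2].reshape(-1,3).mean(0).round(4))
for n,px in dict(p1=(344,172),p2=(292,188),p3=(380,183),p4=(371,251)).items():print(n,onplane(c,*px,.1285).round(3))
E
```

```text
A [342.4 210.9] [ 5  5  5  5 17] [302. 173.] [5 8 3 1 3] top [0.5503 0.012  0.1285] scene [0.5566 0.016  0.1265] tri [0.5504 0.0117 0.1223] gap 0.0008
  depth [0.5502 0.0128 0.1286]Traceback (most recent call last):
  File "<stdin>", line 13, in <module>
  File "<stdin>", line 9, in blob
    return _wrapfunc(a, 'argmin', axis=axis, out=out, **kwds)
    return _wrapit(obj, method, *args, **kwds)
    result = getattr(arr, method)(*args, **kwds)
ValueError: attempt to get argmin of an empty sequence
```

```bash
python3 - <<'E'
from h import *
c=dict(np.load("/tmp/top0.npz"));s=dict(np.load("/tmp/scene0.npz"))
H=dict(A=.1285,B=.1005,C=.0725)
tp=dict(A=(342,211),B=(240,226),C=(462,205))
sp=dict(A=(303,172),B=(391,207),C=(225,163))
def blob(c,u,v,w=5):
    f=c["frame"][v-w:v+w+1,u-w:u+w+1].astype(int).max(2)
    t=f.min()+18;m=(f<t).astype(np.uint8);n,l,st,ce=cv2.connectedComponentsWithStats(m)
    i=1+np.argmax(st[1:,4]);return ce[i]+[u-w,v-w],st[i,2:],f.min()
P=depthpts(c)
for k in "ABC":
    a,sa,fa=blob(c,*tp[k]);b,sb,fb=blob(s,*sp[k])
    pt=onplane(c,*a,H[k]); ps=onplane(s,*b,H[k]-.002)
    o1,d1=world(c,*a);o2,d2=world(s,*b)
    x=np.linalg.lstsq(np.stack([d1,-d2],1),o2-o1,rcond=None)[0]
    print(k,a.round(1),sa,fa,b.round(1),sb,fb,"top",pt.round(4),"scene",ps.round(4),"tri",(o1+d1*x[0]).round(4),"gap",np.linalg.norm(o1+d1*x[0]-o2-d2*x[1]).round(4))
    u,v=np.round(a).astype(int);print("  depth",np.median(P[v-1:v+2,u-1:u+2].reshape(-1,3),0).round(4))
for n,px in dict(p1=(338,175),p2=(292,188),p3=(380,183),p4=(371,251)).items():print(n,onplane(c,*px,.1285).round(3))
E
```

```text
A [342.4 211. ] [ 6  5 25] 38 [302.2 171.8] [ 7  4 19] 39 top [0.5501 0.0119 0.1285] scene [0.5518 0.0126 0.1265] tri [0.5501 0.0117 0.1254] gap 0.0005
  depth [0.5502 0.0129 0.1286]
B [240.3 226. ] [ 6  5 24] 36 [390.6 206.7] [ 8  6 29] 42 top [0.5218 0.2438 0.1005] scene [0.5236 0.2454 0.0985] tri [0.5217 0.2444 0.0971] gap 0.0001
  depth [0.5219 0.2444 0.1013]
C [462.1 204.7] [ 6  5 23] 34 [224.7 162.1] [ 6  3 15] 37 top [ 0.5591 -0.2735  0.0725] scene [ 0.5596 -0.2744  0.0705] tri [ 0.5591 -0.2743  0.0703] gap 0.0005
  depth [ 0.5584 -0.2724  0.0715]
p1 [0.631 0.02  0.129]
p2 [0.604 0.123 0.129]
p3 [ 0.611 -0.074  0.129]
p4 [ 0.46  -0.049  0.129]
```

Caps: A (tall) (0.5503, 0.012), B (middle) (0.522, 0.244), C (short) (0.559, −0.2735). Depth heights agree within 1 mm with the stated 128.5, 100.5 and 72.5 mm, and the two views agree within 2 mm. Everything is in reach. I'm moving above the tall one with the fingers shut.

```bash
python3 -m jog '{"delta_pos":[[0.33,-0.5,0],[0.33,-0.5,0],[0.33,-0.5,0],[0.33,-0.5,0],[0.33,-0.5,0],[0.33,-0.5,0],[0.33,-0.5,0],[0.33,-0.5,0],[0.33,-0.5,0],[0.33,-0.5,0]],"turn":[[0,0,0],[0,0,0],[0,0,0],[0,0,0],[0,0,0],[0,0,0],[0,0,0],[0,0,0],[0,0,0],[0,0,0]],"hand":[-1,-1,-1,-1,-1,-1,-1,-1,-1,-1]}' 20; python3 -c "
from workcell import bot;print(bot.get_obs()['q'].round(1))"
```

```text
time: 1.1
ee_pos: [0.382, 0.2544, 0.231]
tcp_rot: [-180.0, -0.0, 156.8]
wrist_force: [0.4, 0.5, 0.1]
opening: -0.0001
[33.7 -7.4 -2.1 95.3 -0.  56.9]
```

```bash
python3 -m jog '{"delta_pos":[[0.37,-0.54,0],[0.37,-0.54,0],[0.37,-0.54,0],[0.37,-0.54,0],[0.37,-0.54,0],[0.37,-0.54,0],[0.38,-0.54,0],[0.38,-0.54,0],[0.39,-0.53,0],[0,0,0]],"turn":[[0,0,0],[0,0,0],[0,0,0],[0,0,0],[0,0,0],[0,0,0],[0,0,0],[0,0,0],[0,0,0],[0,0,0]],"hand":[-1,-1,-1,-1,-1,-1,-1,-1,-1,-1]}' 20; python3 -c "
from workcell import bot;o=bot.get_obs();print(o['q'].round(1),o['ee_pos'],o['wrist_force'])"
```

```text
time: 2.1
ee_pos: [0.5514, 0.0103, 0.23]
tcp_rot: [-179.9, -0.1, 156.6]
wrist_force: [-1.4, -0.1, -0.5]
opening: -0.0001
[ 1.1  5.2 10.2 95.1 -0.  24.5] [0.55142972 0.01034551 0.22999485] [-1.36606636 -0.13823402 -0.49257477]
```

Now down to z≈0.145 with a small y correction, then check with a picture before contact.

```bash
python3 -m jog '{"delta_pos":[[-0.02,0.03,-0.2],[0,0,-0.2],[0,0,-0.25],[0,0,-0.25],[0,0,-0.25],[0,0,-0.25],[0,0,-0.2],[0,0,-0.1],[0,0,0],[0,0,0]],"turn":[[0,0,0],[0,0,0],[0,0,0],[0,0,0],[0,0,0],[0,0,0],[0,0,0],[0,0,0],[0,0,0],[0,0,0]],"hand":[-1,-1,-1,-1,-1,-1,-1,-1,-1,-1]}' 20; python3 - <<'E'
from h import *
o=bot.get_obs();print(o['ee_pos'].round(4),o['wrist_force'].round(2))
s=camera("scene");cv2.imwrite("pics/appA.png",cv2.resize(s["frame"][110:230,240:370,::-1],None,fx=5,fy=5,interpolation=cv2.INTER_CUBIC))
print(proj(s,o['ee_pos']))
E
```

```text
time: 3.1
ee_pos: [0.5493, 0.0145, 0.1466]
tcp_rot: [180.0, 0.0, 156.8]
wrist_force: [0.0, -0.3, 0.1]
opening: 0.0001
[0.5493 0.0145 0.1466] [ 0.02 -0.29  0.12]
(np.float64(303.0777319099061), np.float64(164.4330209609639))
```

View pics/appA.png

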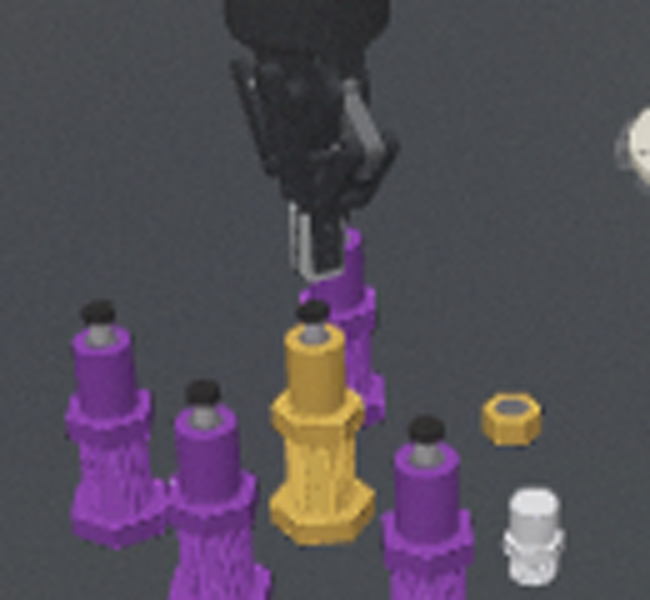

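The picture shows the fingertip at crop (320,272), about 18 mm over the tall cap at (313,310). I'm shifting −2.5 mm in y, descending slowly to contact and watching the force.

```bash
python3 -m jog '{"delta_pos":[[0.01,-0.05,-0.06],[0,0,-0.06],[0,0,-0.06],[0,0,-0.06],[0,0,-0.04],[0,0,-0.04],[0,0,-0.04],[0,0,-0.04],[0,0,0],[0,0,0]],"turn":[[0,0,0],[0,0,0],[0,0,0],[0,0,0],[0,0,0],[0,0,0],[0,0,0],[0,0,0],[0,0,0],[0,0,0]],"hand":[-1,-1,-1,-1,-1,-1,-1,-1,-1,-1]}' 20; python3 - <<'E'
from h import *
o=bot.get_obs();print(o['ee_pos'].round(4),o['wrist_force'].round(2))
E
```

```text
time: 4.15
ee_pos: [0.5496, 0.0121, 0.1265]
tcp_rot: [180.0, 0.0, 156.8]
wrist_force: [-1.3, 0.2, 1.4]
opening: 0.0001
[0.5496 0.0121 0.1265] [-1.27  0.2   1.37]
```

```bash
python3 -m jog '{"delta_pos":[[0,0,-0.02],[0,0,-0.02],[0,0,-0.02],[0,0,-0.02],[0,0,-0.02],[0,0,-0.02],[0,0,-0.02],[0,0,-0.02],[0,0,0],[0,0,0]],"turn":[[0,0,0],[0,0,0],[0,0,0],[0,0,0],[0,0,0],[0,0,0],[0,0,0],[0,0,0],[0,0,0],[0,0,0]],"hand":[-1,-1,-1,-1,-1,-1,-1,-1,-1,-1]}' 20; python3 - <<'E'
from h import *
o=bot.get_obs();print(o['ee_pos'].round(4),o['wrist_force'].round(2))
E
```

```text
time: 5.15
ee_pos: [0.5496, 0.0121, 0.1183]
tcp_rot: [-180.0, 0.0, 156.8]
wrist_force: [-0.3, -0.9, 3.6]
opening: 0.0001
[0.5496 0.0121 0.1183] [-0.33 -0.9   3.62]
```

```bash
python3 -m jog '{"delta_pos":[[0,0,-0.01],[0,0,-0.01],[0,0,-0.01],[0,0,-0.01],[0,0,-0.01],[0,0,0],[0,0,0],[0,0,0],[0,0,0],[0,0,0]],"turn":[[0,0,0],[0,0,0],[0,0,0],[0,0,0],[0,0,0],[0,0,0],[0,0,0],[0,0,0],[0,0,0],[0,0,0]],"hand":[-1,-1,-1,-1,-1,-1,-1,-1,-1,-1]}' 20; python3 - <<'E'
from h import *
o=bot.get_obs();print(o['ee_pos'].round(4),o['wrist_force'].round(2))
E
```

```text
time: 6.15
ee_pos: [0.5497, 0.0121, 0.116]
tcp_rot: [180.0, 0.0, 156.8]
wrist_force: [-1.5, -0.3, 5.8]
opening: -0.0003
[0.5497 0.0121 0.116 ] [-1.5 -0.3  5.8]
```

```bash
python3 -m jog '{"delta_pos":[[0,0,-0.005],[0,0,-0.005],[0,0,0],[0,0,0],[0,0,0],[0,0,0],[0,0,0],[0,0,0],[0,0,0],[0,0,0]],"turn":[[0,0,0],[0,0,0],[0,0,0],[0,0,0],[0,0,0],[0,0,0],[0,0,0],[0,0,0],[0,0,0],[0,0,0]],"hand":[-1,-1,-1,-1,-1,-1,-1,-1,-1,-1]}' 20; python3 - <<'E'
from h import *
o=bot.get_obs();print(o['ee_pos'].round(4),o['wrist_force'].round(2))
E
```

```text
time: 7.15
ee_pos: [0.5497, 0.012, 0.1157]
tcp_rot: [180.0, 0.0, 156.8]
wrist_force: [-1.0, 0.7, 7.2]
opening: -0.0001
[0.5497 0.012  0.1157] [-0.97  0.71  7.21]
```

The force is rising without travel at the rubber's stiffness, so the pin is at its stop. I'm retreating and checking.

```bash
python3 -m jog '{"delta_pos":[[0,0,0.1],[0,0,0.2],[0,0,0.3],[0,0,0.4],[0,0,0.4],[0,0,0.3],[0,0,0],[0,0,0],[0,0,0],[0,0,0]],"turn":[[0,0,0],[0,0,0],[0,0,0],[0,0,0],[0,0,0],[0,0,0],[0,0,0],[0,0,0],[0,0,0],[0,0,0]],"hand":[-1,-1,-1,-1,-1,-1,-1,-1,-1,-1]}' 20; python3 - <<'E'
from h import *
o=bot.get_obs();print(o['ee_pos'].round(4),o['wrist_force'].round(2))
s=camera("scene");cv2.imwrite("pics/afterA.png",cv2.resize(s["frame"][110:230,240:370,::-1],None,fx=5,fy=5,interpolation=cv2.INTER_CUBIC))
E
```

```text
time: 8.15
ee_pos: [0.5493, 0.012, 0.1994]
tcp_rot: [-180.0, -0.1, 156.8]
wrist_force: [-0.5, 0.1, -0.2]
opening: -0.0001
[0.5493 0.012  0.1994] [-0.5   0.09 -0.24]
```

View pics/afterA.png

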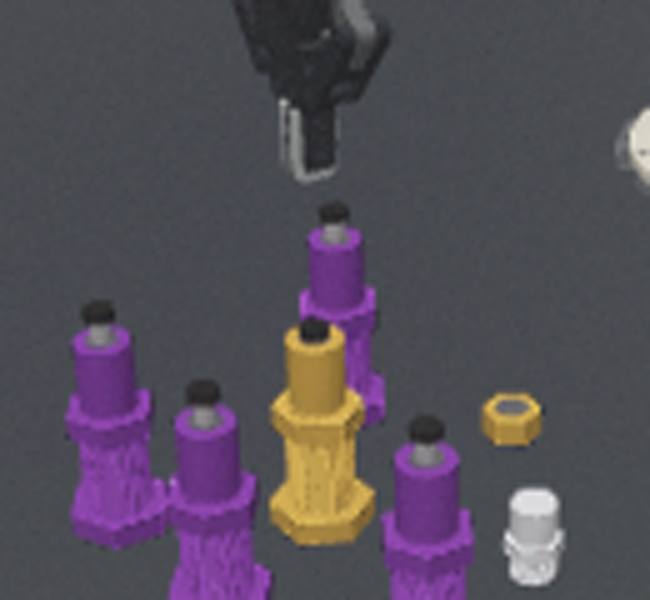

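The tall pin is home: the cap sits on the neck at crop (315,328), no steel shows and the fitting hasn't moved. Next is the middle one.

```bash
python3 -m jog '{"delta_pos":[[-0.07,0.3,0],[-0.07,0.6,0],[-0.07,0.64,0],[-0.07,0.64,0],[-0.07,0.64,0],[-0.07,0.64,0],[-0.07,0.64,0],[-0.06,0.54,0],[0,0,0],[0,0,0]],"turn":[[0,0,0],[0,0,0],[0,0,0],[0,0,0],[0,0,0],[0,0,0],[0,0,0],[0,0,0],[0,0,0],[0,0,0]],"hand":[-1,-1,-1,-1,-1,-1,-1,-1,-1,-1]}' 20; python3 - <<'E'
from h import *
o=bot.get_obs();print(o['ee_pos'].round(4),o['wrist_force'].round(2),o['q'].round(1))
E
```

```text
time: 9.2
ee_pos: [0.5215, 0.2448, 0.2]
tcp_rot: [-180.0, -0.0, 156.9]
wrist_force: [0.1, 0.5, -0.0]
opening: -0.0002
[0.5215 0.2448 0.2   ] [ 0.07  0.46 -0.03] [25.2  8.1 10.  91.9 -0.  48.2]
```

Down to z≈0.118, then look.

```bash
python3 -m jog '{"delta_pos":[[0,0,-0.2],[0,0,-0.2],[0,0,-0.25],[0,0,-0.25],[0,0,-0.25],[0,0,-0.25],[0,0,-0.15],[0,0,-0.09],[0,0,0],[0,0,0]],"turn":[[0,0,0],[0,0,0],[0,0,0],[0,0,0],[0,0,0],[0,0,0],[0,0,0],[0,0,0],[0,0,0],[0,0,0]],"hand":[-1,-1,-1,-1,-1,-1,-1,-1,-1,-1]}' 20; python3 - <<'E'
from h import *
o=bot.get_obs();print(o['ee_pos'].round(4),o['wrist_force'].round(2))
s=camera("scene");cv2.imwrite("pics/appB.png",cv2.resize(s["frame"][140:260,330:460,::-1],None,fx=5,fy=5,interpolation=cv2.INTER_CUBIC))
print(proj(s,o['ee_pos']))
E
```

```text
time: 10.2
ee_pos: [0.5223, 0.2442, 0.1187]
tcp_rot: [180.0, 0.0, 156.8]
wrist_force: [-0.1, -1.0, -0.2]
opening: -0.0002
[0.5223 0.2442 0.1187] [-0.07 -1.03 -0.15]
(np.float64(391.05761243667337), np.float64(198.72228206108645))
```

View pics/appB.png

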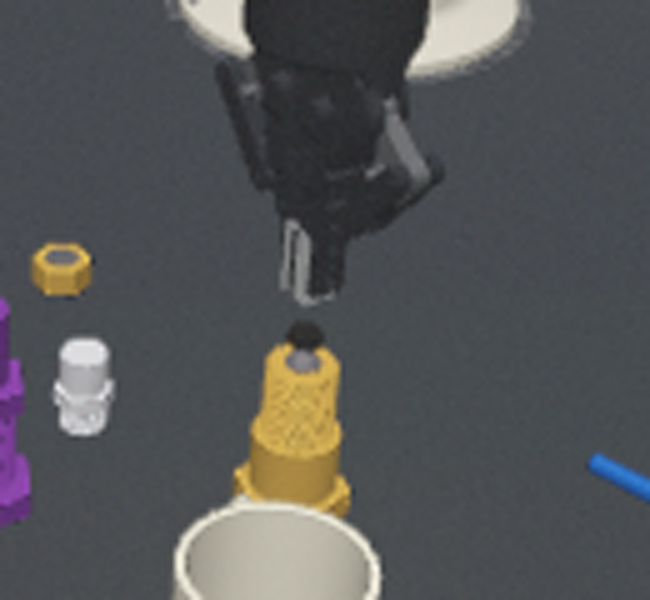

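The tip at crop (310,295) is centred over the middle cap at (305,335). I'm descending slowly.

```bash
python3 -m jog '{"delta_pos":[[0,0,-0.06],[0,0,-0.06],[0,0,-0.06],[0,0,-0.06],[0,0,-0.04],[0,0,-0.04],[0,0,-0.04],[0,0,-0.04],[0,0,0],[0,0,0]],"turn":[[0,0,0],[0,0,0],[0,0,0],[0,0,0],[0,0,0],[0,0,0],[0,0,0],[0,0,0],[0,0,0],[0,0,0]],"hand":[-1,-1,-1,-1,-1,-1,-1,-1,-1,-1]}' 20; python3 - <<'E'
from h import *
o=bot.get_obs();print(o['ee_pos'].round(4),o['wrist_force'].round(2))
E
```

```text
time: 11.25
ee_pos: [0.5221, 0.2441, 0.0985]
tcp_rot: [180.0, 0.0, 156.8]
wrist_force: [-0.2, 0.0, 1.9]
opening: 0.0001
[0.5221 0.2441 0.0985] [-0.17  0.    1.86]
```

Now −8 mm to 0.0905.

```bash
python3 -m jog '{"delta_pos":[[0,0,-0.02],[0,0,-0.02],[0,0,-0.02],[0,0,-0.02],[0,0,-0.02],[0,0,-0.02],[0,0,-0.02],[0,0,-0.02],[0,0,0],[0,0,0]],"turn":[[0,0,0],[0,0,0],[0,0,0],[0,0,0],[0,0,0],[0,0,0],[0,0,0],[0,0,0],[0,0,0],[0,0,0]],"hand":[-1,-1,-1,-1,-1,-1,-1,-1,-1,-1]}' 20; python3 - <<'E'
from h import *
o=bot.get_obs();print(o['ee_pos'].round(4),o['wrist_force'].round(2))
E
```

```text
time: 12.25
ee_pos: [0.5221, 0.2441, 0.0903]
tcp_rot: [180.0, 0.0, 156.8]
wrist_force: [-0.5, -0.7, 2.9]
opening: 0.0
[0.5221 0.2441 0.0903] [-0.55 -0.67  2.94]
```

Home is at about 0.0895 minus rubber give, so I'll go to about 0.0878.

```bash
python3 -m jog '{"delta_pos":[[0,0,-0.01],[0,0,-0.01],[0,0,-0.01],[0,0,-0.01],[0,0,-0.01],[0,0,0],[0,0,0],[0,0,0],[0,0,0],[0,0,0]],"turn":[[0,0,0],[0,0,0],[0,0,0],[0,0,0],[0,0,0],[0,0,0],[0,0,0],[0,0,0],[0,0,0],[0,0,0]],"hand":[-1,-1,-1,-1,-1,-1,-1,-1,-1,-1]}' 20; python3 - <<'E'
from h import *
o=bot.get_obs();print(o['ee_pos'].round(4),o['wrist_force'].round(2))
E
```

```text
time: 13.25
ee_pos: [0.5222, 0.2441, 0.088]
tcp_rot: [180.0, 0.0, 156.8]
wrist_force: [-1.5, -0.2, 5.3]
opening: 0.0001
[0.5222 0.2441 0.088 ] [-1.48 -0.24  5.34]
```

```bash
python3 -m jog '{"delta_pos":[[0,0,-0.005],[0,0,-0.005],[0,0,0],[0,0,0],[0,0,0],[0,0,0],[0,0,0],[0,0,0],[0,0,0],[0,0,0]],"turn":[[0,0,0],[0,0,0],[0,0,0],[0,0,0],[0,0,0],[0,0,0],[0,0,0],[0,0,0],[0,0,0],[0,0,0]],"hand":[-1,-1,-1,-1,-1,-1,-1,-1,-1,-1]}' 20; python3 - <<'E'
from h import *
o=bot.get_obs();print(o['ee_pos'].round(4),o['wrist_force'].round(2))
E
```

```text
time: 14.25
ee_pos: [0.5222, 0.2441, 0.0877]
tcp_rot: [180.0, 0.0, 156.8]
wrist_force: [-2.5, -1.2, 7.1]
opening: 0.0003
[0.5222 0.2441 0.0877] [-2.45 -1.24  7.05]
```

Same signature as the tall one (7 N at the stop). Retreat and look.

```bash
python3 -m jog '{"delta_pos":[[0,0,0.1],[0,0,0.2],[0,0,0.4],[0,0,0.5],[0,0,0.5],[0,0,0.4],[0,0,0.2],[0,0,0],[0,0,0],[0,0,0]],"turn":[[0,0,0],[0,0,0],[0,0,0],[0,0,0],[0,0,0],[0,0,0],[0,0,0],[0,0,0],[0,0,0],[0,0,0]],"hand":[-1,-1,-1,-1,-1,-1,-1,-1,-1,-1]}' 20; python3 - <<'E'
from h import *
o=bot.get_obs();print(o['ee_pos'].round(4),o['wrist_force'].round(2))
s=camera("scene");cv2.imwrite("pics/afterB.png",cv2.resize(s["frame"][140:260,330:460,::-1],None,fx=5,fy=5,interpolation=cv2.INTER_CUBIC))
E
```

```text
time: 15.25
ee_pos: [0.5217, 0.2439, 0.2009]
tcp_rot: [-179.9, -0.1, 156.8]
wrist_force: [0.3, 0.8, -0.8]
opening: -0.0
[0.5217 0.2439 0.2009] [ 0.31  0.81 -0.81]
```

View pics/afterB.png

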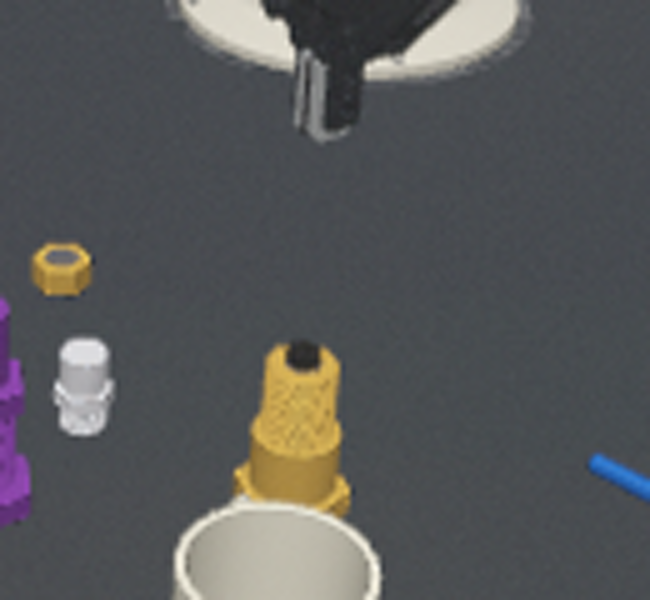

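The middle pin is home: the cap sits on the neck at crop (302,353), with no steel. Now to the short one, Δ = (+0.037, −0.5175).

```bash
Z='no'; python3 -m jog '{"delta_pos":[[0.04,-0.3,0],[0.04,-0.5,0],[0.04,-0.6,0],[0.04,-0.6,0],[0.04,-0.6,0],[0.04,-0.6,0],[0.04,-0.6,0],[0.04,-0.6,0],[0.04,-0.6,0],[0.04,-0.6,0]],"turn":[[0,0,0],[0,0,0],[0,0,0],[0,0,0],[0,0,0],[0,0,0],[0,0,0],[0,0,0],[0,0,0],[0,0,0]],"hand":[-1,-1,-1,-1,-1,-1,-1,-1,-1,-1]}' 20
python3 -m jog '{"delta_pos":[[0.04,-0.6,0],[0.04,-0.6,0],[0.04,-0.6,0],[0.04,-0.6,0],[0.04,-0.6,0],[0.04,-0.6,0],[0.04,-0.6,0],[0.04,-0.5,0],[0,0,0],[0,0,0]],"turn":[[0,0,0],[0,0,0],[0,0,0],[0,0,0],[0,0,0],[0,0,0],[0,0,0],[0,0,0],[0,0,0],[0,0,0]],"hand":[-1,-1,-1,-1,-1,-1,-1,-1,-1,-1]}' 20; python3 - <<'E'
from h import *
o=bot.get_obs();print(o['ee_pos'].round(4),o['wrist_force'].round(2),o['q'].round(1))
E
```

```text
time: 16.3
ee_pos: [0.5416, -0.0379, 0.2019]
tcp_rot: [-180.0, -0.0, 156.8]
wrist_force: [0.3, -0.9, -0.4]
opening: -0.0001
time: 17.3
ee_pos: [0.5574, -0.2716, 0.2017]
tcp_rot: [180.0, -0.1, 156.7]
wrist_force: [1.0, 0.7, -0.3]
opening: 0.0001
[ 0.5574 -0.2716  0.2017] [ 0.97  0.66 -0.26] [-26.   14.4  17.5  93.2   0.   -2.7]
```

Descend to z≈0.092 and correct to (0.559, −0.2735).

```bash
python3 -m jog '{"delta_pos":[[0.02,-0.03,-0.2],[0,0,-0.3],[0,0,-0.35],[0,0,-0.35],[0,0,-0.35],[0,0,-0.3],[0,0,-0.2],[0,0,-0.15],[0,0,0],[0,0,0]],"turn":[[0,0,0],[0,0,0],[0,0,0],[0,0,0],[0,0,0],[0,0,0],[0,0,0],[0,0,0],[0,0,0],[0,0,0]],"hand":[-1,-1,-1,-1,-1,-1,-1,-1,-1,-1]}' 20; python3 - <<'E'
from h import *
o=bot.get_obs();print(o['ee_pos'].round(4),o['wrist_force'].round(2))
s=camera("scene");cv2.imwrite("pics/appC.png",cv2.resize(s["frame"][90:210,165:295,::-1],None,fx=5,fy=5,interpolation=cv2.INTER_CUBIC))
print(proj(s,o['ee_pos']))
E
```

```text
time: 18.3
ee_pos: [0.5593, -0.2725, 0.0928]
tcp_rot: [-180.0, 0.0, 156.8]
wrist_force: [-0.4, 1.1, 0.8]
opening: 0.0003
[ 0.5593 -0.2725  0.0928] [-0.44  1.1   0.81]
(np.float64(224.05042067338474), np.float64(155.2927440530033))
```

View pics/appC.png

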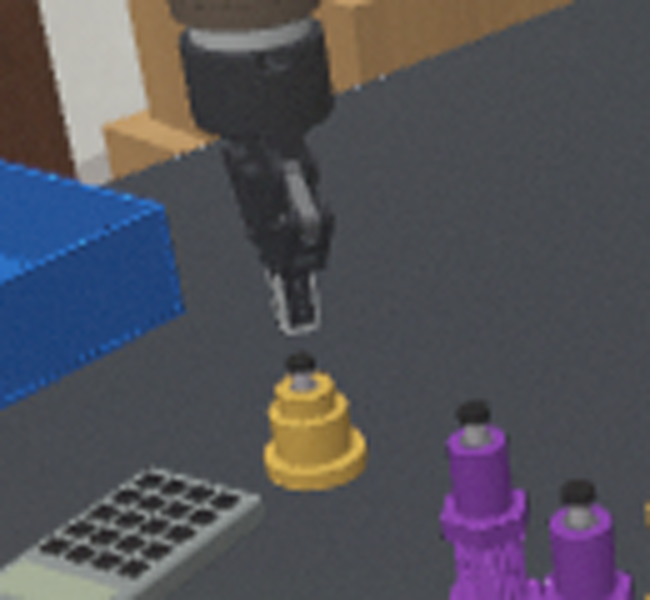

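The tip at crop (298,328) is right over the short cap at (300,362). Descend to about 0.0705.

```bash
python3 -m jog '{"delta_pos":[[0,-0.01,-0.08],[0,0,-0.08],[0,0,-0.07],[0,0,-0.06],[0,0,-0.04],[0,0,-0.04],[0,0,-0.04],[0,0,-0.04],[0,0,0],[0,0,0]],"turn":[[0,0,0],[0,0,0],[0,0,0],[0,0,0],[0,0,0],[0,0,0],[0,0,0],[0,0,0],[0,0,0],[0,0,0]],"hand":[-1,-1,-1,-1,-1,-1,-1,-1,-1,-1]}' 20; python3 - <<'E'
from h import *
o=bot.get_obs();print(o['ee_pos'].round(4),o['wrist_force'].round(2))
E
```

```text
time: 19.35
ee_pos: [0.5591, -0.273, 0.07]
tcp_rot: [-180.0, 0.0, 156.8]
wrist_force: [0.2, 0.1, 1.1]
opening: -0.0003
[ 0.5591 -0.273   0.07  ] [0.18 0.1  1.08]
```

```bash
python3 -m jog '{"delta_pos":[[0,0,-0.02],[0,0,-0.02],[0,0,-0.02],[0,0,-0.02],[0,0,-0.02],[0,0,-0.02],[0,0,-0.02],[0,0,-0.02],[0,0,0],[0,0,0]],"turn":[[0,0,0],[0,0,0],[0,0,0],[0,0,0],[0,0,0],[0,0,0],[0,0,0],[0,0,0],[0,0,0],[0,0,0]],"hand":[-1,-1,-1,-1,-1,-1,-1,-1,-1,-1]}' 20; python3 - <<'E'
from h import *
o=bot.get_obs();print(o['ee_pos'].round(4),o['wrist_force'].round(2))
E
```

```text
time: 20.35
ee_pos: [0.5591, -0.273, 0.0618]
tcp_rot: [-180.0, 0.0, 156.8]
wrist_force: [-0.5, 0.3, 3.1]
opening: 0.0003
[ 0.5591 -0.273   0.0618] [-0.52  0.3   3.09]
```

```bash
python3 -m jog '{"delta_pos":[[0,0,-0.01],[0,0,-0.01],[0,0,-0.01],[0,0,-0.01],[0,0,0],[0,0,0],[0,0,0],[0,0,0],[0,0,0],[0,0,0]],"turn":[[0,0,0],[0,0,0],[0,0,0],[0,0,0],[0,0,0],[0,0,0],[0,0,0],[0,0,0],[0,0,0],[0,0,0]],"hand":[-1,-1,-1,-1,-1,-1,-1,-1,-1,-1]}' 20; python3 - <<'E'
from h import *
o=bot.get_obs();print(o['ee_pos'].round(4),o['wrist_force'].round(2))
E
```

```text
time: 21.35
ee_pos: [0.5592, -0.273, 0.0601]
tcp_rot: [-180.0, 0.0, 156.8]
wrist_force: [-1.4, 0.8, 5.5]
opening: -0.0001
[ 0.5592 -0.273   0.0601] [-1.35  0.79  5.53]
```

```bash
python3 -m jog '{"delta_pos":[[0,0,-0.005],[0,0,-0.005],[0,0,0],[0,0,0],[0,0,0],[0,0,0],[0,0,0],[0,0,0],[0,0,0],[0,0,0]],"turn":[[0,0,0],[0,0,0],[0,0,0],[0,0,0],[0,0,0],[0,0,0],[0,0,0],[0,0,0],[0,0,0],[0,0,0]],"hand":[-1,-1,-1,-1,-1,-1,-1,-1,-1,-1]}' 20; python3 - <<'E'
from h import *
o=bot.get_obs();print(o['ee_pos'].round(4),o['wrist_force'].round(2))
E
```

```text
time: 22.35
ee_pos: [0.5592, -0.273, 0.0598]
tcp_rot: [-180.0, 0.0, 156.8]
wrist_force: [-1.2, 1.4, 7.8]
opening: 0.0001
[ 0.5592 -0.273   0.0598] [-1.24  1.36  7.82]
```

Stop confirmed, so I'm retreating up and then checking everything in both views.

```bash
python3 -m jog '{"delta_pos":[[0,0,0.1],[0,0,0.2],[0,0,0.4],[0,0,0.5],[0,0,0.5],[0,0,0.5],[0,0,0.4],[0,0,0.2],[0,0,0],[0,0,0]],"turn":[[0,0,0],[0,0,0],[0,0,0],[0,0,0],[0,0,0],[0,0,0],[0,0,0],[0,0,0],[0,0,0],[0,0,0]],"hand":[-1,-1,-1,-1,-1,-1,-1,-1,-1,-1]}' 20
python3 -m jog '{"delta_pos":[[-0.3,0,0.2],[-0.6,0,0.2],[-0.6,0,0.2],[-0.6,0,0.2],[-0.6,0,0],[-0.6,0,0],[-0.5,0,0],[-0.2,0,0],[0,0,0],[0,0,0]],"turn":[[0,0,0],[0,0,0],[0,0,0],[0,0,0],[0,0,0],[0,0,0],[0,0,0],[0,0,0],[0,0,0],[0,0,0]],"hand":[-1,-1,-1,-1,-1,-1,-1,-1,-1,-1]}' 20; python3 - <<'E'
from h import *
o=bot.get_obs();print(o['ee_pos'].round(4),o['wrist_force'].round(2))
s=camera("scene");cv2.imwrite("pics/end_s.png",cv2.resize(s["frame"][140:260,205:415,::-1],None,fx=3.8,fy=3.8,interpolation=cv2.INTER_CUBIC))
c=camera("top");cv2.imwrite("pics/end_t.png",c["frame"][:,:,::-1])
c0=np.load("/tmp/top0.npz")["frame"].astype(int)
d=(abs(c["frame"].astype(int)-c0).max(2)>50).astype(np.uint8)
n,l,st,ce=cv2.connectedComponentsWithStats(d)
for i in range(1,n):
    if st[i,4]>=4: print(st[i],ce[i].round())
P=depthpts(c)
for k,(x,y,z) in dict(A=(.5503,.012,.1175),B=(.522,.244,.0895),C=(.559,-.2735,.0615)).items():
    u,v=np.round(proj(c,(x,y,z))).astype(int);print(k,u,v,np.median(P[v-1:v+2,u-1:u+2].reshape(-1,3),0).round(4),"want z",z)
E
```

```text
time: 23.35
ee_pos: [0.559, -0.2729, 0.1983]
tcp_rot: [180.0, -0.1, 156.8]
wrist_force: [-0.4, 0.3, 0.4]
opening: 0.0004
time: 24.35
ee_pos: [0.3597, -0.273, 0.2388]
tcp_rot: [180.0, -0.0, 156.8]
wrist_force: [-0.3, 0.1, -0.5]
opening: -0.0001
[ 0.3597 -0.273   0.2388] [-0.29  0.06 -0.46]
[462 202   4   6  14] [464. 204.]
[237 223   3   7   9] [238. 226.]
[490 299   2   3   4] [490. 300.]
[496 299  22  39 338] [507. 315.]
[517 298   7   9  22] [519. 301.]
[522 298   7   5  13] [526. 300.]
[482 300   4   5  14] [484. 302.]
[564 301   8   9  18] [568. 306.]
[569 302  10   7  17] [574. 306.]
[524 304  33  41 607] [538. 321.]
[ 541  304   77   71 2134] [573. 334.]
[574 309   4   3   7] [576. 310.]
[536 345   4   5  10] [538. 348.]
[532 351   6   2   6] [534. 351.]
[ 65 378   9  11  47] [ 69. 383.]
[ 28 380  18  20 244] [ 38. 392.]
[ 62 383   2   2   4] [ 62. 384.]
[300 391  13   9  81] [306. 396.]
[636 396   4   4  10] [638. 398.]
A 342 211 [0.5504 0.0122 0.1167] want z 0.1175
B 241 226 [0.5216 0.2444 0.0904] want z 0.0895
C 461 205 [ 0.5587 -0.274   0.0626] want z 0.0615
```

View pics/end_s.png

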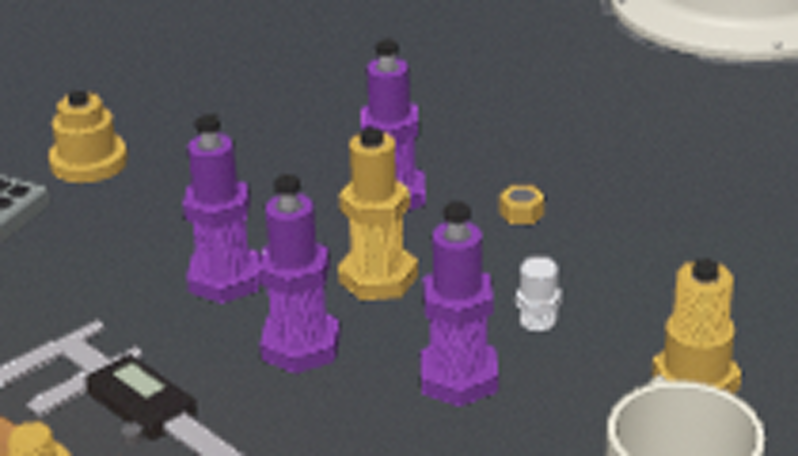

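View pics/end_t.png

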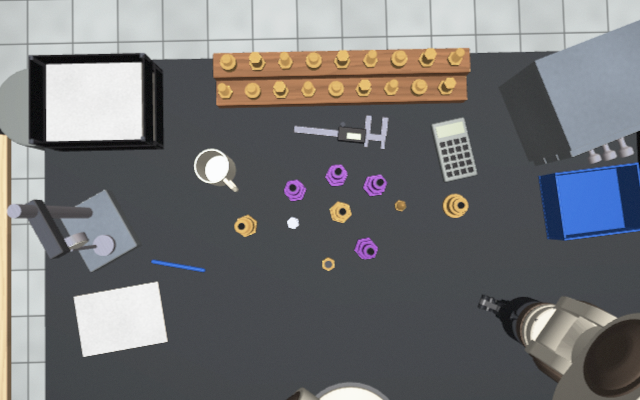

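All three gold fittings show only their caps: crop (372,137), (705,270) and (78,98). Nothing else on the desk changed between the start and end top pictures apart from the arm. Handing in.

```bash
python3 -c "
from workcell import ticket;print(ticket.job_done())"
```

```text
the job is handed in; nothing more can be done
None
```

I pressed the three pins home with the shut fingertips, tall first, then middle, then short, and handed the job in at about 24.5 s. It gives no verdict.

- **Pressing:** I stopped at 7–8 N on each pin, once the force was climbing with almost no further travel, which means the pin was on its stop.
- **Pins home:** In the last pictures only the caps stand out on the three brass fittings. Cap-top heights from depth are 116.7, 90.4 and 62.6 mm, against 117.5, 89.5 and 61.5 mm expected. That is within about 1 mm, the size of the depth and calibration error.
- **Rest of the desk:** Comparing the top pictures from start and end shows changes only at the caps and the arm. The fittings, bystanders and purple look-alikes are where they were, and the arm is clear of everything.
- **Failed checks:** No check failed. One early script that looked for the caps stopped on too strict a darkness threshold, and I reran it before moving.

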